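# Take a seedling pot off its nested stack for the drip display

## Robot

A 7-joint arm with a two-finger parallel gripper is mounted at the origin on the work surface. World frame = base frame: x ahead of the robot, y to its left, z up, the work surface at z = 0. Lengths are in m, angles in rad, forces in N, time in s.
With the tool pointing down it reaches from about 0.4 to 0.85 m from the base axis. Payload 10.4 kg.
Tool frame: the origin (TCP) lies between the finger pads; the fingertips stand 19 mm ahead of it and the grasp point (between the pads) is the TCP; z points along the fingers, y is the line along which they close (so a half turn about z gives the same grasp; the last joint's range is limited). The gripper opens to 87 mm and grips with 3 to 60 N. Pads are 19 mm wide; open, the fingers measure 117 mm over their backs; the gripper's body (75 mm by 190 mm) begins 51 mm behind the grasp point.
Start: joints at [-1.131, 0.332, -0.065, 1.46, 0.022, 1.35, -0.088], TCP at [0.279, 0.559, 0.242] pointing down, gripper open.
Joint ranges: [-2.6, 2.6], [-0.5, 2.12], [-1.47, 1.34], [0.16, 2.42], [-1.27, 4.41], [0.06, 2.06], [-2.6, 2.6]. Speed limits (rad/s): [2.22, 2.22, 2.79, 2.79, 3.14, 3.14, 3.14].

## Interface

Orientations are given as a unit quaternion [x, y, z, w].
In Python, from workcell import manip, camera, camera_info, workorder, find_in, masks_of, landmark_of gives the robot as it stands. The module is installed in compiled form; this text tells all that it offers.
- The arm moves only by the tool move_arm, never from a script. Its argument "steps" is a list of rows, each an object with "gripper": the finger opening in mm, from 0 to 87; "linear": the shift along the world's x, y, z in mm, a list of three; "angular": the turn, a rotation vector about the world's x, y, z in degrees, a list of three. In form: [{"gripper": gripper, "linear": [dx, dy, dz], "angular": [rx, ry, rz]}, ...]. A call has 1 to 20 rows; each row shifts and turns the commanded pose from where the row before left it; what a row does not reach is not made up. A row lasts 1/10 s, in which the tool goes at most 50 mm and 8.59 degrees, less where a joint would pass 70% of its speed; a pose out of reach is approached as far as the arm can. A call with a gripper value outside its range is refused whole. The fingers move at their own pace and stop on an object; the grip force is fixed at half the most. Time passes only in rows, so rows that do not move let the fingers close. It gives the time, the measured TCP pose, the force, the opening and the grip force at its end, in the units of the state.
- manip.sense(): the state, without advancing time (a new reading comes with each control period).
- camera(name): name is "scene" or "top" or "wrist"; returns the picture (480x640x3 uint8, red, green, blue); there is no depth.
- camera_info(name): a dict with "intrinsics" (3x3 intrinsics, pixels), "rvec" (rotation vector, rad) and "tvec" (3), from world to camera coordinates, as OpenCV has them. Camera axes: x right, y down, z forward; pixel columns grow to the right and rows downward; lengths in m; the calibration is good to about 2 mm. A picture is of the moment at which its call begins: read the wrist's pose just before it. camera_info takes no time and is no camera call; for the wrist camera it gives the pose at the moment of the call.
- workorder.job_done(): hands the job in; it is judged then, once.
Trained networks look in the newest picture that a camera, given by its name, has taken for a name from the list of things; names that differ only in an ending like _2 or _b are one class to them, and where a whole thing is asked for, a point or a joint stands for the part that bears it (a point fixed in the world has none). Each returns a list of dicts, best first, with "p" (0 to 1); they miss things now and then, are a little off and sometimes report something else, mostly with a low value. They report only what shows in the picture. A call takes as long as a camera call. They do not tell look-alikes from the thing itself.
- find_in(camera, label): "uv" ([column, row] in pixels, amid what is visible of it).
- masks_of(camera, label): "mask" (480x640 bool, what is visible of it) and "uv" ([column, row] in pixels, amid what is visible of it).
- landmark_of(camera, label): "uv" ([column, row] in pixels: a listed point, or the origin of a listed thing).
The state is a dict: "time_s": time; "joint_positions": joint angles; "dq": joint speeds; "effort": joint torques, N m; "tool_pos": TCP position; "ee_rot": TCP orientation; "force": force on the tool from outside, world axes, zero at the start; "ft_torque": the same for the moment, N m; "finger_gap": finger opening in m; "finger_force": force on a finger pad.
Only numpy, scipy, OpenCV 4.12 (cv2) and the standard library are available. Lean on these libraries where they do the work, as an engineer would, in place of code of your own. Each camera call takes 0.05 s, during which the arm holds its last target. There are 200 camera calls.

## Task

Take the top terracotta-coloured pot off its nested stack: it clings a little, so pull it straight up until it is clear of the pots below. Then stand it upright in the blue saucer on the wooden display block, setting it down before letting go rather than dropping it, and leave the top green pot where it is.

Things in the scene. Friction and masses are not known exactly. Their poses are not given: they have to be found in the camera images.
- terra_pot: Loose top pot of the terracotta stack: open round plastic pot 74 mm high, 35-70 g. Origin: centre of underside, z up. Its top 32 mm is a straight collar, 60 mm diameter, 3 mm wall; below that the body tapers from 51 to 42 mm. Nested, only the collar shows; right under it is the equal collar of the next pot: grip above the joint, 42 mm above origin. 4-8 N frees it in the first 20 mm of lift.
- terra_stack: The two lower terracotta pots, fixed upright on the counter. Origin: centre of underside at counter height, z up. Rim 106 mm up, 60 mm across; the loose pot's collar rests on it, its underside 64 mm and its rim 138 mm above this origin. Equal stacks in green and in black stand elsewhere, 110 mm or more away between centres.
- saucer_floor (a point): Centre of the inner floor of a fixed round blue saucer on a square light-wood block (110 by 110 by 30 mm). The floor is level, 34 mm above the counter and 84 mm across; the saucer's wall rises 10 mm above it, 100 mm across outside. z up.
- green_pot: The loose top pot of the green stack, same shape, size and origin as the terracotta one, nested in the same way; to be left alone.
There are look-alikes about, which are no part of the job. What is shaped like the terra_stack but purple is not meant.

How it is judged:
By the outcome, as a careful person would: the job done as asked, in the order asked, and still so for the second after the job is handed in, with the robot touching nothing.
It also fails if it takes over 38 s, if anything falls off the work surface, if the arm or the gripper's body presses on something with over 40 N, if the wrist force passes 120 N, or if a joint passes its speed limit or range.

## Working session

There is one attempt and no reset: what is moved stays moved. The work goes in short steps, Python scripts to look and compute and a tool call to move; the robot and the scene stay as the last step left them, time stands still between calls to the robot, and variables do not carry over. Pictures are saved under pics/ and viewed, at most 10 in all, crops included, and the job is handed in when it is done.

Besides the shell and the picture viewer there is one more tool, called after ">>>" as name([rows], argument=value, ...), one row to a line, values as JSON. move_arm: Moves the arm, as the interface text tells. Its arguments: {"type":"object","properties":{"steps":{"type":"array"}},"required":["steps"]}

```bash
mkdir -p pics; cat > h.py <<'E'
import numpy as np, cv2
from workcell import manip, camera, camera_info, workorder, find_in, masks_of, landmark_of
def ray(info,uv):
    K=np.array(info["intrinsics"],float);R=cv2.Rodrigues(np.array(info["rvec"],float))[0];t=np.array(info["tvec"],float).ravel()
    d=R.T@np.linalg.inv(K)@np.array([uv[0],uv[1],1.]);return -R.T@t,d
def atz(info,uv,z):
    c,d=ray(info,uv);return (c+d*(z-c[2])/d[2])
def proj(info,p):
    return cv2.projectPoints(np.array(p,float).reshape(-1,3),np.array(info["rvec"],float),np.array(info["tvec"],float),np.array(info["intrinsics"],float),None)[0].reshape(-1,2)
E
python3 - <<'E'
from h import *
for c in ("top","scene"):
    im=camera(c);cv2.imwrite(f"pics/{c}0.png",im[:,:,::-1]);i=camera_info(c)
    print(c,ray(i,(320,240)))
    for l,z in (("terra_pot",.064),("terra_stack",0.),("saucer_floor",.034),("green_pot",.064)):
        for r in landmark_of(c,l)[:4]: print(l,round(r["p"],2),np.round(r["uv"]),atz(i,r["uv"],z).round(3))
s=manip.sense();print(s)
E
```

```text
top (array([ 0.48248781, -0.01044973,  1.20044923]), array([ 0.11550176,  0.01471693, -0.99324405]))
terra_pot 0.84 [254. 227.] [0.643 0.132 0.064]
terra_stack 0.89 [262. 181.] [0.745 0.122 0.   ]
terra_stack 0.74 [207. 233.] [0.64  0.235 0.   ]
terra_stack 0.55 [263. 231.] [0.642 0.122 0.   ]
saucer_floor 0.62 [450. 274.] [ 0.548 -0.243  0.034]
scene (array([ 0.9140263 , -0.31254086,  0.79357833]), array([-0.35425819,  0.38223386, -0.85360738]))
terra_pot 0.64 [378. 206.] [0.637 0.127 0.064]
terra_stack 0.77 [426. 265.] [0.748 0.128 0.   ]
terra_stack 0.63 [412. 190.] [0.636 0.235 0.   ]
terra_stack 0.61 [380. 230.] [0.646 0.129 0.   ]
saucer_floor 0.66 [173. 327.] [ 0.541 -0.236  0.034]
green_pot 0.85 [345. 118.] [0.465 0.238 0.064]
{'time_s': 0.5, 'joint_positions': array([-1.13063   ,  0.33221401, -0.06471684,  1.46015045,  0.02159148,
        1.34988156, -0.08853036]), 'dq': array([ 3.27566053e-04, -4.44471692e-04, -7.75510503e-05, -2.49062681e-04,
        6.61069223e-04,  7.58925162e-04,  1.05768295e-03]), 'effort': array([-7.79665097e-04, -6.22565961e+01,  2.42365821e-02, -3.89852679e+01,
       -6.12276373e-02,  3.22785031e-02,  1.18272453e-05]), 'tool_pos': array([0.27899032, 0.5592793 , 0.24154269]), 'ee_rot': array([ 2.29329885e-01,  9.73348757e-01,  2.27445590e-05, -1.01185609e-05]), 'force': array([-1.08928341,  0.15579654, -0.2015405 ]), 'ft_torque': array([ 0.03982625, -0.01906375,  0.02097549]), 'finger_force': 0.0, 'finger_gap': 0.08733424902403063}
```

View pics/top0.png

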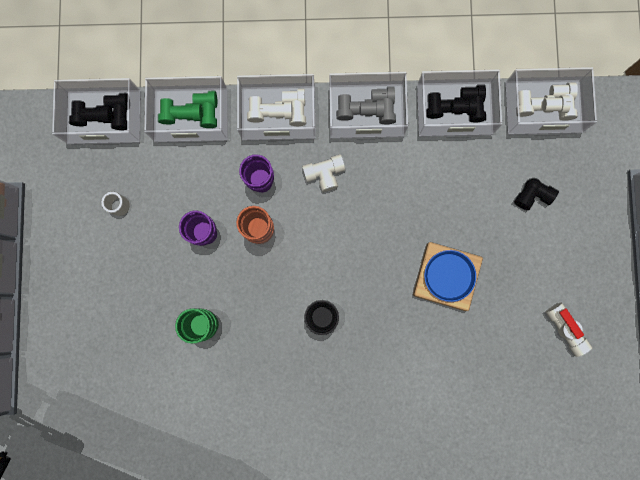

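View pics/scene0.png

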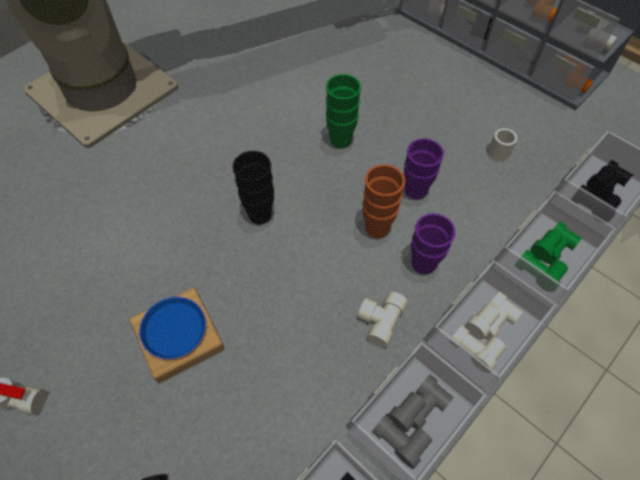

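The top picture shows the terracotta stack at (255,225), between two purple look-alikes at (198,229) and (257,174). The saucer is at (450,275). The scene view agrees, with terracotta at (382,200) and the saucer at (173,328). The stack is near (0.642, 0.127) and the saucer near (0.545, -0.24). I'll move above the stack and look with the wrist camera.

>>> move_arm([
  {"gripper": 87,"linear": [26,-31,0],"angular": [0,0,0]},
  {"gripper": 87,"linear": [26,-31,0],"angular": [0,0,0]},
  {"gripper": 87,"linear": [26,-31,0],"angular": [0,0,0]},
  {"gripper": 87,"linear": [26,-31,0],"angular": [0,0,0]},
  {"gripper": 87,"linear": [26,-31,0],"angular": [0,0,0]},
  {"gripper": 87,"linear": [26,-31,0],"angular": [0,0,0]},
  {"gripper": 87,"linear": [26,-31,0],"angular": [0,0,0]},
  {"gripper": 87,"linear": [26,-31,0],"angular": [0,0,0]},
  {"gripper": 87,"linear": [26,-31,0],"angular": [0,0,0]},
  {"gripper": 87,"linear": [26,-31,0],"angular": [0,0,0]},
  {"gripper": 87,"linear": [26,-31,0],"angular": [0,0,0]},
  {"gripper": 87,"linear": [26,-31,0],"angular": [0,0,0]},
  {"gripper": 87,"linear": [26,-31,0],"angular": [0,0,0]},
  {"gripper": 87,"linear": [26,-31,0],"angular": [0,0,0]},
  {"gripper": 87,"linear": [0,0,0],"angular": [0,0,0]},
  {"gripper": 87,"linear": [0,0,0],"angular": [0,0,0]},
  {"gripper": 87,"linear": [0,0,0],"angular": [0,0,0]},
])

```text
time_s: 2.2
tool_pos: [0.6426, 0.1265, 0.2415]
ee_rot: [0.229, 0.974, 0.0, -0.0]
force: [-0.7, -0.1, -0.2]
finger_gap: 0.0868
finger_force: 0.0
```

```bash
python3 - <<'E'
from h import *
s=manip.sense();print(s["time_s"],s["tool_pos"],s["ee_rot"],s["joint_positions"],s["force"])
i=camera_info("wrist");im=camera("wrist");print(ray(i,(320,240)))
# rim estimate: fit ellipse-centre of hue mask by projecting circle at z=.138 is checked visually
for r in landmark_of("wrist","terra_pot")[:3]: print(r["p"],r["uv"],atz(i,r["uv"],.064))
for r in masks_of("wrist","terra_pot")[:2]:
    print(r["p"],r["uv"],r["mask"].sum())
o=im[:,:,::-1].copy()
a=np.linspace(0,2*np.pi,60)
p=np.c_[.642+.03*np.cos(a),.127+.03*np.sin(a),0*a+.138]
cv2.polylines(o,[proj(i,p).astype(np.int32)],True,(255,255,0),1)
cv2.imwrite("pics/w1.png",o)
E
```

```text
2.2 [0.64258596 0.12651769 0.24148166] [ 2.28655883e-01  9.73507219e-01  3.27456897e-04 -2.71337746e-04] [-0.4485882   0.40021762  0.25189018  1.38693747 -0.10016411  1.36702089
  0.91389456] [-0.67874152 -0.14807255 -0.21996936]
(array([0.56689007, 0.16302086, 0.38372434]), array([ 0.26571991, -0.12601157, -0.95580119]))
0.73 [317.0, 220.7] [0.63804046 0.12657917 0.064     ]
```

View pics/w1.png

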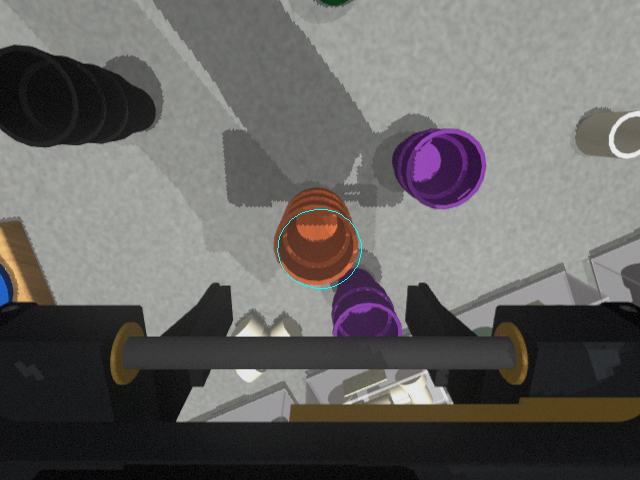

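In the wrist view the terracotta rim is centred at about (318,246), within 2 px of my projected circle. That puts the pot near (0.640, 0.126). I'll descend and grip the collar above the joint.

>>> move_arm([
  {"gripper": 87,"linear": [-2.5,-0.5,0],"angular": [0,0,0]},
  {"gripper": 87,"linear": [0,0,-20],"angular": [0,0,0]},
  {"gripper": 87,"linear": [0,0,-20],"angular": [0,0,0]},
  {"gripper": 87,"linear": [0,0,-20],"angular": [0,0,0]},
  {"gripper": 87,"linear": [0,0,-20],"angular": [0,0,0]},
  {"gripper": 87,"linear": [0,0,-16],"angular": [0,0,0]},
  {"gripper": 87,"linear": [0,0,-10],"angular": [0,0,0]},
  {"gripper": 87,"linear": [0,0,-6.5],"angular": [0,0,0]},
  {"gripper": 87,"linear": [0,0,0],"angular": [0,0,0]},
  {"gripper": 87,"linear": [0,0,0],"angular": [0,0,0]},
])

```text
time_s: 3.35
tool_pos: [0.6409, 0.1249, 0.1298]
ee_rot: [0.229, 0.973, 0.0, 0.0]
force: [-0.1, -0.2, 0.1]
finger_gap: 0.087
finger_force: 0.0
```

>>> move_arm([
  {"gripper": 50,"linear": [0,0,0],"angular": [0,0,0]},
  {"gripper": 50,"linear": [0,0,0],"angular": [0,0,0]},
  {"gripper": 50,"linear": [0,0,0],"angular": [0,0,0]},
  {"gripper": 50,"linear": [0,0,0],"angular": [0,0,0]},
  {"gripper": 50,"linear": [0,0,0],"angular": [0,0,0]},
  {"gripper": 50,"linear": [0,0,0],"angular": [0,0,0]},
  {"gripper": 50,"linear": [0,0,0],"angular": [0,0,0]},
  {"gripper": 50,"linear": [0,0,0],"angular": [0,0,0]},
])

```text
time_s: 4.15
tool_pos: [0.6406, 0.125, 0.1292]
ee_rot: [0.229, 0.973, 0.0, 0.0]
force: [-0.7, 1.0, 2.1]
finger_gap: 0.0596
finger_force: 30.6
```

>>> move_arm([
  {"gripper": 50,"linear": [0,0,4],"angular": [0,0,0]},
  {"gripper": 50,"linear": [0,0,4],"angular": [0,0,0]},
  {"gripper": 50,"linear": [0,0,4],"angular": [0,0,0]},
  {"gripper": 50,"linear": [0,0,4],"angular": [0,0,0]},
  {"gripper": 50,"linear": [0,0,4],"angular": [0,0,0]},
  {"gripper": 50,"linear": [0,0,5],"angular": [0,0,0]},
  {"gripper": 50,"linear": [0,0,5],"angular": [0,0,0]},
  {"gripper": 50,"linear": [0,0,10],"angular": [0,0,0]},
  {"gripper": 50,"linear": [0,0,10],"angular": [0,0,0]},
  {"gripper": 50,"linear": [0,0,15],"angular": [0,0,0]},
  {"gripper": 50,"linear": [0,0,15],"angular": [0,0,0]},
  {"gripper": 50,"linear": [0,0,15],"angular": [0,0,0]},
  {"gripper": 50,"linear": [0,0,15],"angular": [0,0,0]},
  {"gripper": 50,"linear": [0,0,0],"angular": [0,0,0]},
  {"gripper": 50,"linear": [0,0,0],"angular": [0,0,0]},
])

```text
time_s: 5.65
tool_pos: [0.6406, 0.1248, 0.2392]
ee_rot: [0.229, 0.973, 0.0, 0.0]
force: [-0.9, -0.8, -0.4]
finger_gap: 0.0601
finger_force: 30.6
```

```bash
python3 - <<'E'
from h import *
s=manip.sense();print(s["time_s"],s["tool_pos"],s["force"],s["joint_positions"])
im=camera("scene");cv2.imwrite("pics/s2.png",cv2.resize(im[60:300,200:500,::-1],None,fx=2,fy=2))
t=camera("top")
# saucer: blue mask in top & scene -> outer rim (z=.044) centre
for c,m in (("top",t),("scene",im)):
    i=camera_info(c);h=cv2.cvtColor(m,cv2.COLOR_RGB2HSV);k=cv2.inRange(h,(100,120,60),(125,255,255))
    C=max(cv2.findContours(k,0,1)[0],key=cv2.contourArea);w=np.array([atz(i,p,.044)[:2] for p in C[:,0].astype(float)]).astype(np.float32)
    print(c,cv2.minEnclosingCircle(w),cv2.fitEllipse(w))
    # pot seen: project expected held circle
E
```

```text
5.65 [0.64058601 0.124792   0.23919281] [-0.89932683 -0.80179498 -0.38230547] [-0.44897928  0.39567608  0.2528086   1.39786175 -0.09886537  1.36004965
  0.91376016]
top ((0.5442091822624207, -0.24047887325286865), 0.049064166843891144) ((0.5442925095558167, -0.24040840566158295), (0.09597975015640259, 0.09633617103099823), 35.0833625793457)
scene ((0.5445848703384399, -0.2375158816576004), 0.049239203333854675) ((0.5447365641593933, -0.23752707242965698), (0.09490364044904709, 0.09672607481479645), 72.10307312011719)
```

View pics/s2.png

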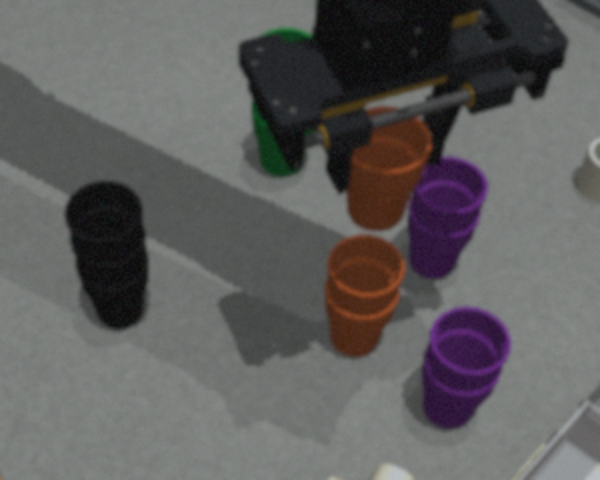

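The pot is free and upright in the gripper, at about (390,170) in the crop. The two lower terracotta pots remain at (365,295), and the green stack at (280,100) is undisturbed. Next is the saucer, at (0.5445, -0.239).

>>> move_arm([
  {"gripper": 50,"linear": [-4,-14,0],"angular": [0,0,0]},
  {"gripper": 50,"linear": [-7,-28,0],"angular": [0,0,0]},
  {"gripper": 50,"linear": [-7,-28,0],"angular": [0,0,0]},
  {"gripper": 50,"linear": [-8,-28,0],"angular": [0,0,0]},
  {"gripper": 50,"linear": [-7,-28,0],"angular": [0,0,0]},
  {"gripper": 50,"linear": [-7,-28,0],"angular": [0,0,0]},
  {"gripper": 50,"linear": [-8,-28,0],"angular": [0,0,0]},
  {"gripper": 50,"linear": [-7,-28,0],"angular": [0,0,0]},
  {"gripper": 50,"linear": [-7,-28,0],"angular": [0,0,0]},
  {"gripper": 50,"linear": [-8,-28,0],"angular": [0,0,0]},
  {"gripper": 50,"linear": [-7,-28,0],"angular": [0,0,0]},
  {"gripper": 50,"linear": [-7,-28,0],"angular": [0,0,0]},
  {"gripper": 50,"linear": [-8,-28,0],"angular": [0,0,0]},
  {"gripper": 50,"linear": [-4,-14,0],"angular": [0,0,0]},
  {"gripper": 50,"linear": [0,0,0],"angular": [0,0,0]},
  {"gripper": 50,"linear": [0,0,0],"angular": [0,0,0]},
])

```text
time_s: 7.35
tool_pos: [0.5446, -0.2383, 0.2388]
ee_rot: [0.229, 0.973, 0.0, -0.0]
force: [-0.0, 0.5, -0.9]
finger_gap: 0.0598
finger_force: 30.6
```

>>> move_arm([
  {"gripper": 50,"linear": [0,0,-12],"angular": [0,0,0]},
  {"gripper": 50,"linear": [0,0,-20],"angular": [0,0,0]},
  {"gripper": 50,"linear": [0,0,-22],"angular": [0,0,0]},
  {"gripper": 50,"linear": [0,0,-22],"angular": [0,0,0]},
  {"gripper": 50,"linear": [0,0,-22],"angular": [0,0,0]},
  {"gripper": 50,"linear": [0,0,-18],"angular": [0,0,0]},
  {"gripper": 50,"linear": [0,0,-10],"angular": [0,0,0]},
  {"gripper": 50,"linear": [0,0,-6],"angular": [0,0,0]},
  {"gripper": 50,"linear": [0,0,0],"angular": [0,0,0]},
  {"gripper": 50,"linear": [0,0,0],"angular": [0,0,0]},
  {"gripper": 50,"linear": [0,0,0],"angular": [0,0,0]},
])

```text
time_s: 8.45
tool_pos: [0.5451, -0.2394, 0.108]
ee_rot: [0.229, 0.973, 0.0, 0.001]
force: [-0.5, -0.7, -1.0]
finger_gap: 0.0598
finger_force: 30.6
```

```bash
python3 - <<'E'
from h import *
s=manip.sense();print(s["time_s"],s["tool_pos"],s["force"])
im=camera("scene");cv2.imwrite("pics/s3.png",cv2.resize(im[220:420,60:310,::-1],None,fx=3,fy=3))
E
```

```text
8.45 [ 0.54506713 -0.23935087  0.1079567 ] [-0.50048832 -0.68927228 -0.98523179]
```

View pics/s3.png

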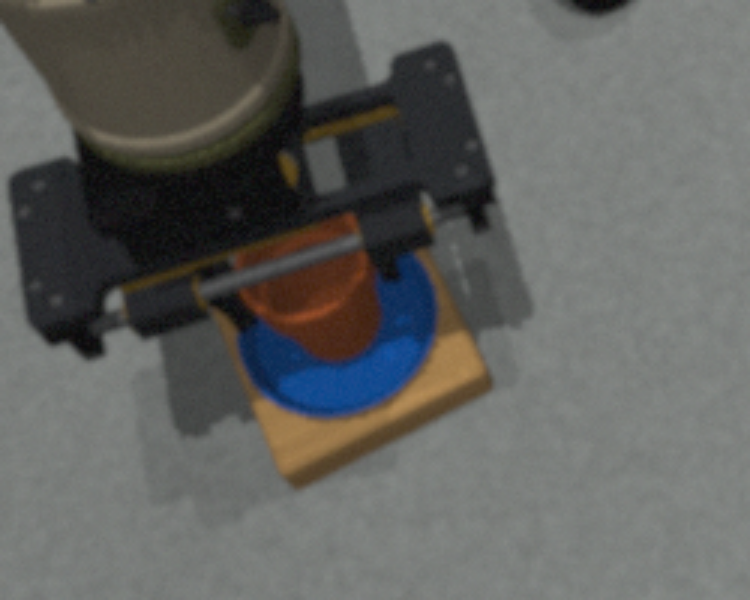

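The pot's foot, at about (345,340) in the crop, is well inside the saucer rim and upright. I'll lower it gently until it touches.

>>> move_arm([
  {"gripper": 50,"linear": [0,0,-2],"angular": [0,0,0]},
  {"gripper": 50,"linear": [0,0,-2],"angular": [0,0,0]},
  {"gripper": 50,"linear": [0,0,-2],"angular": [0,0,0]},
  {"gripper": 50,"linear": [0,0,-1],"angular": [0,0,0]},
  {"gripper": 50,"linear": [0,0,0],"angular": [0,0,0]},
  {"gripper": 50,"linear": [0,0,0],"angular": [0,0,0]},
])

```text
time_s: 9.1
tool_pos: [0.5445, -0.2393, 0.1]
ee_rot: [0.229, 0.973, 0.0, -0.0]
force: [0.3, 0.2, -0.9]
finger_gap: 0.0598
finger_force: 30.6
```

>>> move_arm([
  {"gripper": 50,"linear": [0,0,-1],"angular": [0,0,0]},
  {"gripper": 50,"linear": [0,0,0],"angular": [0,0,0]},
  {"gripper": 50,"linear": [0,0,0],"angular": [0,0,0]},
])

```text
time_s: 9.4
tool_pos: [0.5446, -0.2393, 0.0992]
ee_rot: [0.229, 0.973, 0.0, 0.0]
force: [-0.1, -0.9, -0.0]
finger_gap: 0.0599
finger_force: 30.6
```

>>> move_arm([
  {"gripper": 50,"linear": [0,0,-0.7],"angular": [0,0,0]},
  {"gripper": 50,"linear": [0,0,0],"angular": [0,0,0]},
  {"gripper": 50,"linear": [0,0,0],"angular": [0,0,0]},
])

```text
time_s: 9.7
tool_pos: [0.5449, -0.2394, 0.0991]
ee_rot: [0.229, 0.973, 0.0, 0.001]
force: [0.0, 1.1, 6.0]
finger_gap: 0.0598
finger_force: 30.2
```

The pot has touched down (6 N). Releasing and retreating upward.

>>> move_arm([
  {"gripper": 63,"linear": [0,0,0],"angular": [0,0,0]},
  {"gripper": 70,"linear": [0,0,0],"angular": [0,0,0]},
  {"gripper": 87,"linear": [0,0,0],"angular": [0,0,0]},
  {"gripper": 87,"linear": [0,0,0],"angular": [0,0,0]},
  {"gripper": 87,"linear": [0,0,0],"angular": [0,0,0]},
  {"gripper": 87,"linear": [0,0,0],"angular": [0,0,0]},
  {"gripper": 87,"linear": [0,0,0],"angular": [0,0,0]},
  {"gripper": 87,"linear": [0,0,5],"angular": [0,0,0]},
  {"gripper": 87,"linear": [0,0,10],"angular": [0,0,0]},
  {"gripper": 87,"linear": [0,0,20],"angular": [0,0,0]},
  {"gripper": 87,"linear": [0,0,25],"angular": [0,0,0]},
  {"gripper": 87,"linear": [0,0,25],"angular": [0,0,0]},
  {"gripper": 87,"linear": [0,0,25],"angular": [0,0,0]},
  {"gripper": 87,"linear": [0,0,25],"angular": [0,0,0]},
  {"gripper": 87,"linear": [0,0,15],"angular": [0,0,0]},
  {"gripper": 87,"linear": [0,0,0],"angular": [0,0,0]},
  {"gripper": 87,"linear": [0,0,0],"angular": [0,0,0]},
])

```text
time_s: 11.4
tool_pos: [0.5444, -0.2391, 0.2479]
ee_rot: [0.229, 0.973, 0.0, -0.0]
force: [-0.1, 0.7, -0.6]
finger_gap: 0.0868
finger_force: 0.0
```

```bash
python3 - <<'E'
from h import *
s=manip.sense();print(s["time_s"],s["tool_pos"],s["force"],s["finger_gap"])
cv2.imwrite("pics/s4.png",camera("scene")[:,:,::-1])
E
```

```text
11.4 [ 0.54435246 -0.23910136  0.24790784] [-0.12904533  0.72097547 -0.58628212] 0.08680795156730799
```

View pics/s4.png

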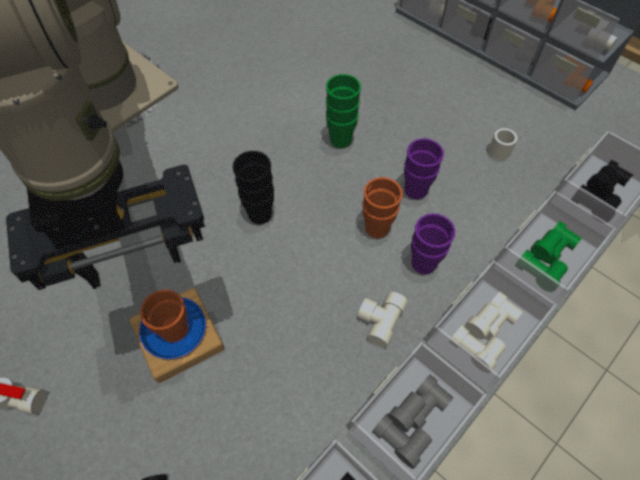

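The pot stands upright in the saucer at (167,318), the gripper is clear above it, and the green stack at (343,110) is untouched.

```bash
python3 -c "
from h import *
print(workorder.job_done())"
```

```text
the job is handed in; nothing more can be done
None
```

The top terracotta pot is off its stack and standing upright in the blue saucer, set down before release; the green pot was left alone, and the job was handed in at about 11.5 s of the 38 s allowed.

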